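# Post the dead control unit through the sprung flap of the core-return box

### The arm

A 6-joint arm with a two-finger parallel gripper is mounted at the origin on the work surface. World frame = base frame: x ahead of the robot, y to its left, z up, the work surface at z = 0. Lengths are in mm, angles in rad, forces in N, time in s.
With the tool pointing down it reaches from about 375 to 925 mm from the base axis. Payload 5.7 kg.
Tool frame: the origin (TCP) lies on the mounting face of the last link; the fingertips stand finger_overhang ahead of it and the grasp point (between the pads) lies 163 mm ahead of it (finger_overhang is the distance from the TCP to the fingertips, in mm); z points along the fingers, y is the line along which they close (so a half turn about z gives the same grasp; the last joint's range is limited). The gripper opens to 88 mm and grips with 3 to 60 N. Pads are 20 mm wide; open, the fingers measure 115 mm over their backs; the gripper's body (75 mm by 178 mm) begins 61 mm behind the grasp point.
Start: joints at [1.223, 0.359, 1.51, -0, 1.272, -0.115], TCP at [138.423, 583.802, 404.623] pointing down, gripper open.
Joint ranges: [-2.97, 2.97], [-1.01, 2.36], [0.21, 2.38], [-0.96, 4.11], [0.2, 2.71], [-2.98, 2.98]. Speed limits (rad/s): [2.39, 2.39, 3.14, 3.14, 3.14, 3.14].

### API

Orientations are given as a 3x3 rotation matrix whose columns are the frame's x, y, z axes.
In Python, from station import state, read_camera, finish_job, finger_overhang gives the robot as it stands. The module is installed in compiled form; this text tells all that it offers.
- The arm moves only by the tool jog_arm, never from a script. Its argument "deltas" is a list of rows, each a list of 3 entries, a list of its own where there are three numbers: the closure, from -1 (fully open) to 1 (shut), then the shift along the world's x, y, z scaled (see below), then the turn about the world's z scaled (see below). In form: [[claw, [tx, ty, tz], twist], ...]. A call has 1 to 20 rows; each row shifts and turns the commanded pose from where the row before left it; what a row does not reach is not made up. The controller multiplies each number of a shift by 0.05 m and each number of a turn by 4 degrees. A row lasts 1/8 s, in which the tool goes at most 62.5 mm and 10.7 degrees, less where a joint would pass 70% of its speed; a pose out of reach is approached as far as the arm can. A call with a number of a shift or a turn outside -1 to 1 is refused whole. A call with a gripper value outside its range is refused whole. The fingers move at their own pace and stop on an object; "newtons" is the grip in N (left out, the last holds). Time passes only in rows, so rows that do not move let the fingers close. It gives the time, the measured TCP pose, the force, the opening and the grip force at its end, in the units of the state.
- state(): the state, without advancing time (a new reading comes with each control period).
- read_camera(name): name is "scene" or "top" or "wrist"; returns a dict with "color" (400x640x3 uint8, blue, green, red), "z_map" (400x640 float32, mm along the optical axis (not along the pixel's ray), 0 where there is no reading), "K" (3x3 intrinsics, pixels), "extrinsics" (4x4, takes a point from world to camera coordinates). Camera axes: x right, y down, z forward; pixel columns grow to the right and rows downward; lengths in mm; the calibration is good to about 2 mm. A picture is of the moment at which its call begins.
- finish_job(): hands the job in; it is judged then, once.
The state is a dict: "time": time; "joints": joint angles; "joint_vel": joint speeds; "effort": joint torques, N m; "eef_pos": TCP position; "tool_rot": TCP orientation; "wrist_force": force on the tool from outside, world axes, zero at the start; "wrist_torque": the same for the moment, N m; "finger_gap": opening from 0.0 (shut) to 1.0 (fully open); "gripper_force": force on a finger pad.
Only numpy, scipy, OpenCV 4.12 (cv2) and the standard library are available. Lean on these libraries where they do the work, as an engineer would, in place of code of your own. Each camera call takes 0.05 s, during which the arm holds its last target. There are 200 camera calls.

### The job

Put the slim, tall aluminium control unit into the grey core-return box: hold the unit upright by its top, push the sprung flap in the box's lid open with its lower end, and only then let it go, so that it drops to the bottom of the box and the flap springs shut behind it. Do not throw it or drop it onto the closed flap, and leave the thick finned unit where it stands.

Things in the scene. Friction and masses are not known exactly. Their poses are not given: they have to be found in the camera images.
- slim_unit_center (a point): centre (55 mm up) of the slim control unit: loose plain upright aluminium box, 0.3 kg, 28 mm thick (x), 90 wide (y), 110 tall (z), on the table. Grip it from above across the 28 mm by its top 35 mm, leaving some 75 mm free below the fingertips. Two other aluminium units may have swapped places with it: one as tall but 60 mm thick and finned, one as slim but 55 mm tall.
- mouth (a point): centre of the mouth in the flat lid of the fixed grey steel box (150 x 190 mm, 200 mm high), at the lid's top face; z up. Mouth 64 mm along x, 125 along y, closed by the flap. Enter it centred, the unit's thickness along x, 18 mm free each side. With its foot 60 to 70 mm below the lid the unit holds the flap wide open; released there, it slides down by its own weight to the floor pad (10 mm above the table).
- flap (a joint): angle of the flap in the mouth: 0 shut (level, 1 mm below the lid's top face), growing as it swings down into the box, at most 1.45 rad. Aluminium plate 60 mm from hinge to free edge, 120 mm long, hinged along the mouth's -x side. A spring returns it to 0 from any angle: pushing at the free edge takes 0.6 N at first and 1.4 N when wide open, up to 4 N nearer the hinge.
- finned_unit_center (a point): centre (55 mm up) of the thick finned aluminium unit: loose, 0.6 kg, upright box 60 mm thick (x), 90 wide (y), 110 tall (z), standing on the table. The wrong one: leave it standing where it is.
Mind the look-alikes: they are no part of the job. What is shaped like the part that bears mouth but yellow is not meant.

How it is judged (in metres and radians):
On the way:
1. the slim unit, held in the fingers, has pushed the flap open (more than 0.5 rad) and reaches at least 40 mm through the mouth (value of joint flap above 0.5 rad and z of slim_unit_center in the frame of mouth below 0.015 m and angle between slim_unit_center's own z axis and vertical below 0.35 rad and contact force between the fingers and slim_unit above 1 N), for 0.2 s.
At the end, for the whole second after the job is handed in: The slim unit lies at rest inside the core-return box, its centre at least 90 mm below the lid and within the walls, released, and the flap has sprung shut (within 0.1 rad) (z of slim_unit_center in the frame of mouth below -0.09 m and x of slim_unit_center in the frame of mouth between -0.075 and 0.075 m and y of slim_unit_center in the frame of mouth between -0.095 and 0.095 m and value of joint flap below 0.1 rad and linear speed of slim_unit below 0.03 m/s); the robot touches nothing.
It fails at once if the thick finned unit is moved by more than 30 mm or tipped over (distance of finned_unit_center from where it was at the start of the episode above 0.03 m or angle between finned_unit_center's own z axis and vertical above 0.5 rad).
It also fails if it takes over 38 s, if anything falls off the work surface, if the arm or the gripper's body presses on something with over 40 N, if the wrist force passes 120 N, or if a joint passes its speed limit or range.

## Working session

There is one attempt and no reset: what is moved stays moved. The work goes in short steps, Python scripts to look and compute and a tool call to move; the robot and the scene stay as the last step left them, time stands still between calls to the robot, and variables do not carry over. Pictures are saved under pics/ and viewed, at most 10 in all, crops included, and the job is handed in when it is done.

Besides the shell and the picture viewer there is one more tool, called after "Call:" by a JSON object that holds its "api" and its "payload". jog_arm: Moves the arm, as the interface text tells. Shifts and turns lie within -1 to 1; 1 stands for 0.05 m of shift or 4 degrees of turn. Its arguments: {"type":"object","properties":{"deltas":{"type":"array","items":{"type":"array"}},"newtons":{"type":"number"}},"required":["deltas"]}

```bash
mkdir -p pics; python3 - <<'E'
from station import *
import cv2,numpy as np,pickle
print(state(),finger_overhang)
d={n:read_camera(n) for n in("scene","top")}
pickle.dump(d,open('d.pkl','wb'))
for n in d: cv2.imwrite(f'pics/{n}1.png',d[n]["color"])
c=d["top"];print(c["K"],c["extrinsics"])
E
```

```text
{'time': 0.0, 'joints': array([ 1.22293134e+00,  3.59502611e-01,  1.51142294e+00,  1.86284068e-05,
        1.27250911e+00, -1.15094640e-01]), 'joint_vel': array([ 0.00092411, -0.00166178, -0.00046996,  0.00168108,  0.00092517,
       -0.00108595]), 'effort': array([ 4.68620801e-04, -5.15374768e+01, -2.70728302e+01,  6.78448775e-02,
        3.43374582e-02, -1.51752502e-04]), 'eef_pos': array([138.28213572, 583.47884774, 403.81433481]), 'tool_rot': array([[-9.73029742e-01,  2.30678793e-01, -6.44663435e-04],
       [ 2.30679580e-01,  9.73028239e-01, -1.72560504e-03],
       [ 2.29215239e-04, -1.82777572e-03, -9.99998303e-01]]), 'wrist_force': array([ 0.32308125, -0.71547699, -0.2969212 ]), 'wrist_torque': array([-0.01787373, -0.00438469, -0.01999202]), 'gripper_force': 0.0, 'finger_gap': 0.9963422111498289} 182.0
[[373.51615089   0.         318.37956855]
 [  0.         373.51615089 196.45146108]
 [  0.           0.           1.        ]] [[ 1.84376097e-02 -9.99779605e-01  1.00396806e-02  1.53277932e+02]
 [-9.97194011e-01 -1.91167447e-02 -7.23785535e-02  4.86983275e+02]
 [ 7.25545277e-02 -8.67702183e-03 -9.97326702e-01  1.15027745e+03]
 [ 0.00000000e+00  0.00000000e+00  0.00000000e+00  1.00000000e+00]]
```

View pics/top1.png

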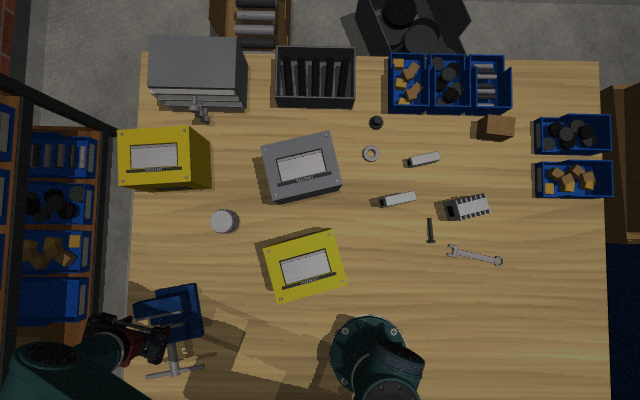

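View pics/scene1.png

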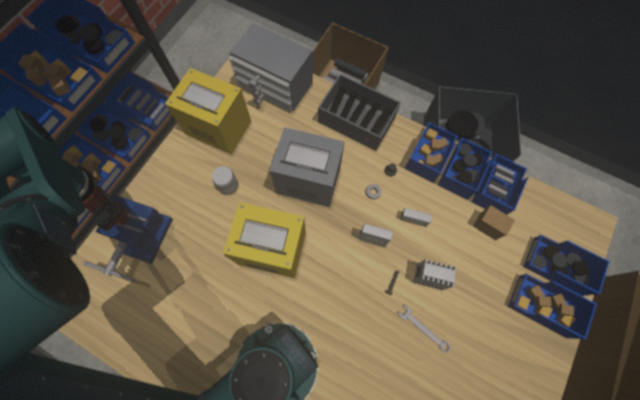

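The top view shows the grey box at about (301,165), with the flap plate at (303,166). The slim candidates are at (398,199) and (424,158), and the finned unit is at (468,207). The yellow boxes are look-alikes. Next I measure heights and fit rectangles from the depth.

```bash
cat > h.py <<'E'
import numpy as np,cv2
def cloud(c):
    v,u=np.mgrid[:400,:640]; z=c["z_map"].astype(float)
    K=c["K"];P=np.stack([(u-K[0,2])/K[0,0]*z,(v-K[1,2])/K[1,1]*z,z],-1)
    E=c["extrinsics"];W=(P-E[:3,3])@E[:3,:3]
    W[z<=0]=np.nan
    return W
def rect(W,m):
    p=W[m][:,:2].astype(np.float32); r=cv2.minAreaRect(p)
    b=cv2.boxPoints(r); e=[b[1]-b[0],b[2]-b[1]]; e=max(e,key=np.linalg.norm)
    a=np.degrees(np.arctan2(e[1],e[0]))%180
    return np.round(r[0],1),np.round(sorted(r[1]),1),round(float(a),1)
E
cat > m.py <<'E'
import pickle,numpy as np,cv2
from h import *
d=pickle.load(open('d.pkl','rb'))
for n in("top","scene"):
    W=cloud(d[n]); 
    seeds=dict(box=(270,150),A=(402,198),B=(426,158),fin=(476,206)) if n=="top" else dict(box=(335,155),A=(378,231),B=(418,214),fin=(440,268))
    for k,(u,v) in seeds.items():
        z0=np.nanmedian(W[v-1:v+2,u-1:u+2,2])
        m=(abs(W[...,2]-z0)<8).astype(np.uint8)
        m=cv2.morphologyEx(m,cv2.MORPH_CLOSE,np.ones((3,3)))
        _,l=cv2.connectedComponents(m); mm=(l==l[v,u])&(abs(W[...,2]-z0)<8)
        print(n,k,'z',round(np.nanmedian(W[mm][:,2]),1),mm.sum(),*rect(W,mm))
W=cloud(d["top"]); im=d["top"]["color"]
# bright plate (flap) in grey box
g=cv2.cvtColor(im,cv2.COLOR_BGR2GRAY)
x,y,w,h=255,125,95,85
s=g[y:y+h,x:x+w]; m=np.zeros(g.shape,np.uint8); m[y:y+h,x:x+w]=(s>160)
m=cv2.morphologyEx(m,cv2.MORPH_OPEN,np.ones((3,3)))
n_,l,st,ce=cv2.connectedComponentsWithStats(m)
for i in range(1,n_):
    if st[i,4]>150: print('plate',st[i],np.nanmedian(W[l==i][:,2]),*rect(W,(l==i)&np.isfinite(W[...,0])))
cv2.imwrite('pics/crop1.png',cv2.resize(im[120:260,230:520],None,fx=2.7,fy=2.7,interpolation=cv2.INTER_CUBIC))
E
python3 m.py
```

```text
top box z 199.6 3938 [554.4 212.1] [151.2 190.2] 104.5
top A z 109.5 299 [477.7 -73.5] [27.8 89.4] 103.1
top B z 54.7 274 [ 605.8 -161.6] [28.4 89.4] 103.9
top fin z 109.4 557 [ 457.2 -282.7] [60.1 92.4] 104.9
scene box z 199.8 2988 [554.6 213.7] [153.  190.4] 104.5
scene A z 109.3 284 [477.3 -71.5] [28.8 89.4] 102.9
scene B z 54.4 247 [ 606.  -159.4] [29.6 90.3] 105.4
scene fin z 109.2 539 [ 458.  -281.1] [61.2 91.8] 105.0
```

View pics/crop1.png

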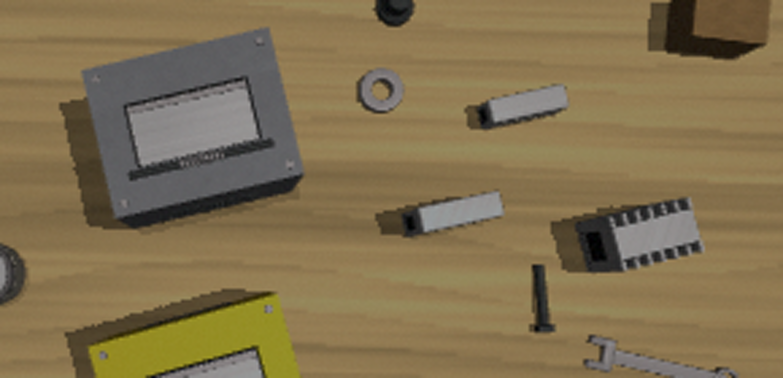

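The depth settles it. A, at (477.5,-72.5), is 110 mm tall and 28 mm thick, so it is the slim unit. B is the 55 mm one, and the finned unit is well clear. The box lid is centred at (554.5,213) at z 199.7 and is turned about 14.5°, with its hinge on the -x side. I'll move above A now.

Call:
{"api": "jog_arm", "payload": {"deltas": [[-1,[0.85,-0.85,0.1],-1],[-1,[0.85,-0.85,0.1],-1],[-1,[0.85,-0.85,0.1],-1],[-1,[0.85,-0.85,0.1],-1],[-1,[0.85,-0.85,0.1],-1],[-1,[0.85,-0.85,0.1],-1],[-1,[0.85,-0.85,0.1],-1],[-1,[0.85,-0.85,0.1],-1],[-1,[0,-0.9,0],-1],[-1,[0,-0.9,0],-1],[-1,[0,-0.9,0],-1],[-1,[0,-0.9,0],-1],[-1,[0,-0.9,0],-1],[-1,[0,-0.9,0],-1],[-1,[0,-0.9,0],-1],[-1,[0,0,0],-0.9],[-1,[0,0,0],0],[-1,[0,0,0],0]], "newtons": 25}}

```text
time: 2.35
eef_pos: [478.3, -70.8, 444.4]
tool_rot: [[-0.228, 0.974, -0.001], [0.974, 0.228, 0.0], [0.0, -0.001, -1.0]]
wrist_force: [-0.3, -0.1, 0.2]
finger_gap: 1.002
gripper_force: 0.0
```

```bash
python3 - <<'E'
from station import *
import cv2,numpy as np,pickle
from h import *
s=state();print(s["time"],s["eef_pos"],np.degrees(np.arctan2(s["tool_rot"][1,1],s["tool_rot"][0,1])),s["tool_rot"][:,2],s["joints"])
d={n:read_camera(n) for n in("scene","top","wrist")}
pickle.dump(d,open('d2.pkl','wb'))
cv2.imwrite('pics/w2.png',d["wrist"]["color"])
W=cloud(d["wrist"])
for lo,hi in((100,118),):
    m=((W[...,2]>lo)&(W[...,2]<hi)).astype(np.uint8)
    n,l,st,_=cv2.connectedComponentsWithStats(m)
    for i in range(1,n):
        if st[i,4]>300: print(st[i],*rect(W,l==i),np.nanmedian(W[l==i][:,2]))
# mouth from first top image: bright plate at lid height
c=pickle.load(open('d.pkl','rb'))["top"];W=cloud(c);g=cv2.cvtColor(c["color"],cv2.COLOR_BGR2GRAY)
print(g[148:185:3,303],g[166,270:335:4])
E
```

```text
2.35 [478.28912137 -70.80615808 444.44118493] 13.157576681393286 [-5.85150685e-04  2.74552624e-04 -9.99999791e-01] [-2.90001710e-01  1.51896971e-01  1.69662017e+00  9.95595504e-05
  1.29371474e+00 -5.19671908e-01]
[388   0 160  32 949] [574.5 120.4] [ 25.8 153.1] 5.0 109.48177431401949
[606  64  34  78 357] [774.7  88.2] [36.2 82.7] 120.4 100.69677240079002
[ 310  150   25   76 1836] [476.3 -72.5] [27.8 88.9] 102.4 110.14937488156625
[ 250  327   47   35 1448] [ 460.6 -298.6] [57.  60.2] 14.8 109.80483324856101
[ 94  93 121 142 140 144 144 143 145 142  64  74  94] [ 95  94  80 138 136 137 137 141 143 143 146 145 146 149  95  95  96]
```

View pics/w2.png

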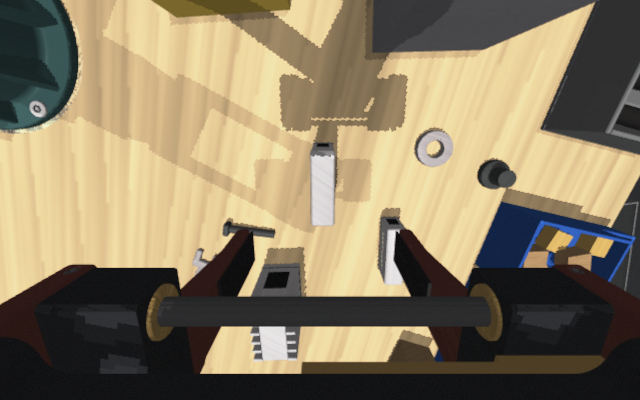

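The wrist view shows the slim unit at about (322,188), centred between the fingers. Its depth fit is (476.3,-72.5) at z 110, which agrees with the other cameras. I'll descend and grip.

Call:
{"api": "jog_arm", "payload": {"deltas": [[-1,[-0.03,-0.03,-0.9],-0.1],[-1,[0,0,-0.9],0],[-1,[0,0,-0.9],0],[-1,[0,0,-0.7],0],[-1,[0,0,-0.35],0],[-1,[0,0,0],0],[-1,[0,0,0],0],[1,[0,0,0],0],[1,[0,0,0],0],[1,[0,0,0],0],[1,[0,0,0],0],[1,[0,0,0],0],[1,[0,0,0],0],[1,[0,0,0],0],[1,[0,0,0],0]], "newtons": 30}}

```text
time: 4.38
eef_pos: [476.9, -72.7, 257.1]
tool_rot: [[-0.219, 0.976, -0.0], [0.976, 0.219, -0.0], [0.0, -0.0, -1.0]]
wrist_force: [-0.5, 0.8, -0.0]
finger_gap: 0.324
gripper_force: 30.0
```

```bash
python3 - <<'E'
import pickle,cv2,numpy as np
from h import *
for f,n in(('d.pkl','top'),('d2.pkl','top'),('d2.pkl','scene')):
    c=pickle.load(open(f,'rb'))[n];W=cloud(c);g=cv2.cvtColor(c["color"],cv2.COLOR_BGR2GRAY)
    inbox=(np.hypot(W[...,0]-554.5,W[...,1]-213)<80)&(W[...,2]>185)
    t=np.median(g[inbox]); print(n,t)
    m=(inbox&(g>125)).astype(np.uint8)
    m=cv2.morphologyEx(m,cv2.MORPH_OPEN,np.ones((3,3)))
    k,l,st,_=cv2.connectedComponentsWithStats(m)
    for i in range(1,k):
        if st[i,4]>150: print('bright',st[i],*rect(W,(l==i)),np.nanmedian(W[l==i][:,2]))
E
```

```text
top 96.0
bright [278 153  47  28 843] [549.7 210.8] [ 51.7 117.7] 104.3 198.67015925055983
top 121.0
bright [278 151  47  30 917] [552.7 211.5] [ 58.3 118.8] 104.6 198.71942301877104
scene 146.0
bright [ 281  132   54   49 1827] [555.6 213.6] [151.  158.8] 103.6 199.66975300628664
```

The gap is 0.324 (28.5 mm) at 30 N, so the grip is good. The flap centre by colour is (552.7,211.5) and the lid centre is (554.5,213), so they agree. I take (554,212.5) at 104.5° as the target.

Call:
{"api": "jog_arm", "payload": {"deltas": [[1,[0,0,0.4],0],[1,[0,0,0.9],0],[1,[0,0,0.9],0],[1,[0,0,0.9],0],[1,[0,0,0.9],0],[1,[0,0,0.9],0],[1,[0.1,0.35,0.1],0.2],[1,[0.2,0.7,0],0.25],[1,[0.2,0.7,0],0],[1,[0.2,0.75,0],0],[1,[0.2,0.75,0],0],[1,[0.2,0.75,0],0],[1,[0.2,0.75,0],0],[1,[0.2,0.6,0],0],[1,[0.24,0.35,0],0],[1,[0,0,0],0],[1,[0,0,0],0],[1,[0,0,0],0]]}}

```text
time: 6.62
eef_pos: [563.5, 211.5, 506.9]
tool_rot: [[-0.249, 0.969, -0.001], [0.969, 0.249, -0.0], [-0.0, -0.001, -1.0]]
wrist_force: [0.8, -0.7, -3.0]
finger_gap: 0.316
gripper_force: 30.0
```

```bash
python3 - <<'E'
from station import *
import cv2,numpy as np
from h import *
s=state();print(s["time"],s["eef_pos"],np.degrees(np.arctan2(s["tool_rot"][1,1],s["tool_rot"][0,1])),s["finger_gap"],s["gripper_force"],s["wrist_force"])
a=read_camera("wrist");b=read_camera("scene")
cv2.imwrite('pics/w3.png',np.hstack([cv2.resize(a["color"],(400,250)),cv2.resize(b["color"][60:260,180:500],(400,250))]))
W=cloud(b)
m=((W[...,2]>190)&(W[...,2]<205)&(np.hypot(W[...,0]-554,W[...,1]-213)<130)); print(rect(W,m))
E
```

```text
6.625 [563.50766555 211.51111882 506.9311703 ] 14.415837359452924 0.3160548214626808 29.955623745918274 [ 0.84328058 -0.66239587 -3.03122653]
(array([558.2, 198. ]), array([152.9, 158.4]), 104.7)
```

View pics/w3.png

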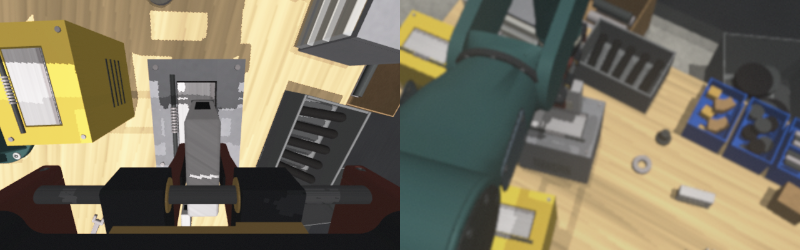

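The wrist view, left half, shows the unit above the grey box's mouth at about (200,100), upright in the fingers. x is 9.5 mm too far, so I correct that and then lower slowly through the flap.

Call:
{"api": "jog_arm", "payload": {"deltas": [[1,[-0.19,0.02,0],0],[1,[0,0,0],0],[1,[0,0,-0.3],0],[1,[0,0,-0.4],0],[1,[0,0,-0.2],0],[1,[0,0,-0.2],0],[1,[0,0,-0.2],0],[1,[0,0,-0.2],0],[1,[0,0,-0.2],0],[1,[0,0,-0.2],0],[1,[0,0,-0.2],0],[1,[0,0,-0.2],0],[1,[0,0,-0.2],0],[1,[0,0,0],0],[1,[0,0,0],0],[1,[0,0,0],0]]}}

```text
time: 8.72
eef_pos: [554.6, 213.4, 382.5]
tool_rot: [[-0.25, 0.968, 0.001], [0.968, 0.25, 0.0], [0.0, 0.001, -1.0]]
wrist_force: [2.1, 0.3, -5.1]
finger_gap: 0.318
gripper_force: 30.0
```

```bash
python3 - <<'E'
from station import *
import cv2,numpy as np
from h import *
s=state();print(s["time"],s["eef_pos"],s["finger_gap"],s["gripper_force"],s["wrist_force"])
a=read_camera("wrist");cv2.imwrite('pics/w4.png',a["color"])
E
```

```text
8.725 [554.64567374 213.37159924 382.48786351] 0.3177170143021259 29.95554953813553 [ 2.12224781  0.26550416 -5.08667397]
```

View pics/w4.png

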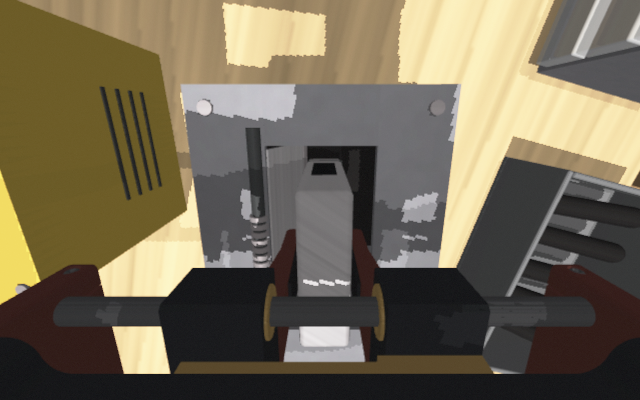

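The wrist view shows the unit through the mouth, with the flap swung down at about (285,200). The foot is 75 mm deep, so I raise it 9 mm into the stated 60–70 mm window and release.

Call:
{"api": "jog_arm", "payload": {"deltas": [[1,[0,0,0.18],0],[1,[0,0,0],0],[1,[0,0,0],0],[-1,[0,0,0],0],[-1,[0,0,0],0],[-1,[0,0,0],0],[-1,[0,0,0],0],[-1,[0,0,0],0],[-1,[0,0,0],0],[-1,[0,0,0],0],[-1,[0,0,0],0],[-1,[0,0,0.3],0],[-1,[0,0,0.8],0],[-1,[0,0,0.8],0],[-1,[0,0,0.5],0],[-1,[0,0,0],0],[-1,[0,0,0],0]]}}

```text
time: 10.9
eef_pos: [554.1, 213.2, 510.5]
tool_rot: [[-0.25, 0.968, -0.001], [0.968, 0.25, -0.0], [-0.0, -0.001, -1.0]]
wrist_force: [0.4, -0.2, -0.7]
finger_gap: 1.0
gripper_force: 0.0
```

```bash
python3 - <<'E'
from station import *
import cv2,numpy as np
from h import *
s=state();print(s["time"],s["eef_pos"],s["finger_gap"],s["gripper_force"],s["wrist_force"])
a=read_camera("wrist");cv2.imwrite('pics/w5.png',a["color"])
W=cloud(a);m=np.hypot(W[...,0]-554,W[...,1]-213)<25;print(m.sum(),np.nanpercentile(W[m][:,2],[5,50,95]))
E
```

```text
10.9 [554.0802616  213.20528506 510.46638275] 1.000023670456256 0.0 [ 0.36029906 -0.21916589 -0.73006007]
5174 [198.6546668  436.70099449 447.01579347]
```

View pics/w5.png

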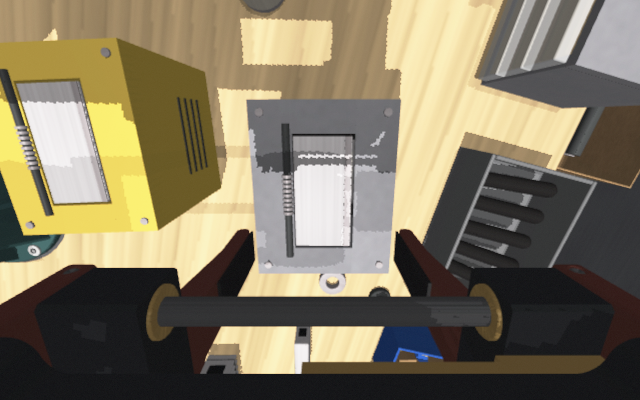

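The wrist view shows the flap at about (323,190), shut level at z 198.7. The fingers are empty and the unit is no longer on the lid. Handing in.

```bash
python3 -c "
from station import *
print(finish_job())"
```

```text
the job is handed in; nothing more can be done
None
```

The slim unit went through the flap and was released into the grey box; the last view shows the flap shut, and I handed the job in at about 11 s, but the hand-in returned no verdict.

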